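Put a fallen bottle away in a pull-out stock tray

TASK

The white bottle lying on the counter belongs in the stock tray of the little display cabinet. First pull the tray out by its wooden knob all the way to its stop, then stand the bottle upright, cap up, on the floor of the tray's empty front bay and let go, without dropping it. Leave the tray fully out, and do not knock or shift the jar, the tin or the brush pot.

Things in the scene. Friction and masses are not known exactly. Their poses are not given: they have to be found in the camera images.
- cabinet: Fixed pale wooden display cabinet, open-fronted, 180 mm deep (x), 220 wide (y), 165 high. Origin: centre of its underside. x points from front to back, away from the robot (the tray slides out along -x), y left, z up. Carcass front at x = -90 mm; the 15 mm thick top reaches 45 mm further out. Small stock up to 55 mm high is fixed on the top behind x = -20 mm.
- ledge (a point): Middle of the lower front edge of the cabinet's overhanging top, 150 mm above the counter, 45 mm out from the carcass front; cabinet axes. It hangs over the closed tray's knob, so the knob must be taken with the tool tilted about 30 to 50 degrees, the hand leaning out towards the robot.
- tray (a joint): How far the tray is pulled out, m: 0 = closed, 0.14 = at its stop. It starts between 0 and 0.02, slides with about 1.5 N of friction plus some damping, and stays where it is left.
- tray_knob (a point): Centre of the head of the tray's wooden knob, to grip; moves with the tray; cabinet axes; 48 mm above the counter. Round head 26 mm across and 18 mm long along x (9 mm either side of this point), on a neck 14 mm across; the front panel begins 32 mm behind it (+x).
- tray_bay (a point): Centre of the floor of the tray's empty front bay, 16 mm above the counter; moves with the tray; cabinet axes. Bay 110 (x) by 178 mm (y): front panel (12 mm thick, top 58 mm above this floor) at x = -55 mm, divider 40 mm high at +55, side walls 34 mm high at y = +-89. Fixed stock bottles behind the divider. With the tray at its stop the ledge is 40 mm behind (+x) and 134 mm above this point.
- bottle: White bottle, paper band, black cap, 120 mm long, about 0.2 kg, lying on a flat side. Square body 46 x 46 mm; x runs from base to cap (up when upright), z is up as it lies at first. Origin: mid-length, on the side it first lies on; long axis at z = 23 mm. Base at x = -60 mm, body to +25, then shoulder and cap (28 mm across) to +60; centre of mass near x = -13.
- bottle_base (a point): Centre of the flat square base of the bottle, on its long axis. Same axes as the bottle.
- jar: Squat jar with a black lid, 64 mm across, 75 mm high, standing on the counter. Origin: centre of its underside. Bystander.
- tin: Plain metal can with a paper label, 66 mm across, 100 mm high, standing on the counter. Origin: centre of its underside. Bystander.
- brushpot: White ceramic pot, 76 mm across, 100 mm high, with brushes up to about 270 mm standing in it. Origin: centre of its underside. Bystander.

How it is judged:
By the outcome, as a careful person would: the job done as asked, in the order asked, and still so for the second after the job is handed in, with the robot touching nothing.
It also fails if it takes over 72 s, if anything falls off the work surface, if the arm or the gripper's body presses on something with over 40 N, if the wrist force passes 120 N, or if a joint passes its speed limit or range.

ROBOT

A 6-joint arm with a two-finger parallel gripper is mounted at the origin on the work surface. World frame = base frame: x ahead of the robot, y to its left, z up, the work surface at z = 0. Lengths are in m, angles in degrees, forces in N, time in s.
With the tool pointing down it reaches from about 0.325 to 0.775 m from the base axis. Payload 5.5 kg.
Tool frame: the origin (TCP) lies between the finger pads; the fingertips stand r.nose_length ahead of it and the grasp point (between the pads) lies 5 mm behind it (r.nose_length is the distance from the TCP to the fingertips, in m); z points along the fingers, y is the line along which they close (so a half turn about z gives the same grasp; the last joint's range is limited). The gripper opens to 85 mm and grips with 20 to 120 N. Pads are 22 mm wide; open, the fingers measure 114 mm over their backs; the gripper's body (76 mm by 85 mm) begins 54 mm behind the grasp point. The pads swing forward as they close: fully open they stand 13 mm farther back than shut.
Start: joints at [-69.425, 5.22, 70.514, -0, 104.267, -3.249], TCP at [0.242, -0.549, 0.245] pointing down, gripper open.
Joint ranges: [-164.24, 164.24], [-49.07, 125.15], [9.68, 141.18], [-86.29, 266.29], [3.28, 154.24], [-151.56, 151.56]. Speed limits (degrees/s): [147.25, 147.25, 172.46, 180, 180, 180].

INTERFACE

Orientations are given as [roll, pitch, yaw] about the fixed x, y, z axes, in that order (R = Rz(yaw) Ry(pitch) Rx(roll)).
In Python, from plant import r gives the robot as it stands. Calls block until the motion is done:
- r.goto(position, orientation): joint-space move of the TCP to a pose.
- r.move_straight(position, v=0.15, rot=None, max_force=None): straight line of the TCP; rot=None keeps the orientation; v is the mean speed in m/s. With max_force (N) it stops when the force on the tool has changed by that much, and returns True; else False.
- r.move_j(angles): joint-space move.
- r.command_gripper(opening, f_grip=None): finger opening in m; f_grip is the grip in N (None keeps the last); returns when the fingers have stopped.
- r.hold(seconds).
- r.inverse_kinematics(position, orientation): joint angles nearest the present ones, or None.
- r.grab_frame(name): name is "scene" or "top" or "wrist"; returns (picture, depth): 384x512x3 uint8, red, green, blue; 384x512 float32, m along the optical axis (not along the pixel's ray), 0 where there is no reading.
- r.camera_model(name): a dict with "vertical_fov" (degrees; the focal length in pixels is half the picture's height over the tangent of half this angle, whatever the lens; pixels are square), "cx", "cy" (the principal point, pixels), "R" (3x3) and "t" (3): a world point X has camera coordinates R X + t; the wrist camera has in their place "hand_eye" (4x4, takes a point from camera to tool coordinates, whose origin is the TCP and whose axes are the flange's). Camera axes: x right, y down, z forward; pixel columns grow to the right and rows downward; lengths in m; the calibration is good to about 2 mm. A picture is of the moment at which its call begins: read the wrist's pose just before it. camera_model takes no time and is no camera call.
A pose or a line that the arm cannot do raises r.MotionError and nothing moves.
- r.job_done(): hands the job in; it is judged then, once.
Trained networks look in the newest picture that a camera, given by its name, has taken for a name from the list of things; names that differ only in an ending like _2 or _b are one class to them, and where a whole thing is asked for, a point or a joint stands for the part that bears it (a point fixed in the world has none). Each returns a list of dicts, best first, with "conf" (0 to 1); they miss things now and then, are a little off and sometimes report something else, mostly with a low value. They report only what shows in the picture. A call takes as long as a camera call.
- r.boxes_of(camera, thing): "bbox" ([left, top, right, bottom] in pixels, round what is visible of it).
- r.outline_of(camera, thing): "mask" (384x512 bool, what is visible of it) and "bbox" ([left, top, right, bottom] in pixels, round what is visible of it).
Readings, each from a call of its own:
- r.current_time(): time.
- r.current_joint_positions(): joint angles.
- r.current_qvel(): joint speeds.
- r.current_joint_efforts(): joint torques, N m.
- r.current_ee_pos(): TCP position.
- r.current_ee_rot(): TCP orientation.
- r.current_force(): force on the tool from outside, world axes, zero at the start.
- r.current_torque(): the same for the moment, N m.
- r.current_width(): finger opening in m.
- r.current_grasp_force(): force on a finger pad.
Only numpy, scipy, OpenCV 4.12 (cv2) and the standard library are available. Lean on these libraries where they do the work, as an engineer would, in place of code of your own. Each camera call takes 0.05 s, during which the arm holds its last target. There are 200 camera calls.

## Working session

There is one attempt and no reset: what is moved stays moved. The work goes in short steps, each a Python script; the robot and the scene stay as the last script left them, time stands still between calls to the robot, and variables do not carry over. Pictures are saved under pics/ and viewed, at most 10 in all, crops included, and the job is handed in when it is done.

```bash
ls; mkdir -p pics
cat > h.py <<'E'
from plant import r
import numpy as np, cv2
from scipy.spatial.transform import Rotation as Ro
def K(name):
    m=r.camera_model(name); f=192/np.tan(np.radians(m["vertical_fov"]/2)); return m,f
def cloud(name,d,pose=None):
    m,f=K(name); v,u=np.mgrid[:384,:512]
    P=np.stack([(u-m["cx"])/f*d,(v-m["cy"])/f*d,d],-1)
    if "R" in m: return (P-np.array(m["t"]))@np.array(m["R"])
    H=np.array(m["hand_eye"]); P=P@H[:3,:3].T+H[:3,3]
    p,e=pose; return P@Ro.from_euler('xyz',e,degrees=True).as_matrix().T+np.array(p)
def snap(name,fn=None):
    pose=(r.current_ee_pos(),r.current_ee_rot()) if name=="wrist" else None
    im,d=r.grab_frame(name)
    if fn: cv2.imwrite("pics/"+fn,im[...,::-1])
    return im,d,cloud(name,d,pose)
E
python3 - <<'E'
from h import *
print(r.nose_length, r.current_ee_rot())
for n in("scene","top"):
    im,d,P=snap(n,n+"1.png")
    m,f=K(n); print(n,f,m)
    for t in("cabinet","tray_knob","tray","bottle","jar","tin","brushpot"):
        for o in r.outline_of(n,t)[:2]:
            k=o["mask"]&(d>0); q=P[k]
            print(t,round(o["conf"],2),o["bbox"],k.sum(),np.percentile(q,[2,50,98],axis=0).round(3).tolist() if k.sum() else "")
E
```

```text
pics
plant.py
0.014 [-1.79887914e+02 -4.87619221e-03  2.38213327e+01]
scene 371.4462189611595 {'vertical_fov': 54.668750896633696, 'cx': 253.69613703784813, 'cy': 192.74125405879983, 'R': array([[ 0.1718857 , -0.98510545, -0.00474966],
       [-0.92921521, -0.16052888, -0.33285067],
       [ 0.32713055,  0.06162573, -0.94296759]]), 't': array([-0.06208197,  0.62391016,  0.97662883])}
cabinet 0.73 [183.0, 100.9, 281.0, 208.7] 6721 [[0.61, -0.002, 0.018], [0.713, 0.111, 0.166], [0.823, 0.231, 0.219]]
cabinet 0.69 [334.2, 183.0, 364.4, 213.6] 605 [[0.645, -0.262, 0.001], [0.665, -0.229, 0.098], [0.706, -0.202, 0.104]]
tray_knob 0.67 [196.5, 176.2, 260.0, 203.8] 563 [[0.598, 0.035, 0.014], [0.633, 0.139, 0.056], [0.659, 0.236, 0.077]]
tray_knob 0.22 [186.1, 105.6, 284.7, 203.8] 6647 [[0.61, -0.001, 0.023], [0.712, 0.111, 0.166], [0.819, 0.23, 0.219]]
tray 0.68 [191.6, 173.4, 259.3, 205.3] 618 [[0.598, 0.034, 0.011], [0.633, 0.139, 0.057], [0.659, 0.237, 0.152]]
bottle 0.81 [317.8, 263.6, 360.9, 288.7] 624 [[0.41, -0.299, 0.01], [0.446, -0.241, 0.046], [0.486, -0.194, 0.051]]
bottle 0.55 
[... 1011 characters left out ...]
.156, 0.063]]
tray 0.39 [212.2, 178.6, 221.7, 188.8] 62 [[0.597, 0.135, 0.048], [0.608, 0.144, 0.056], [0.623, 0.156, 0.063]]
bottle 0.83 [326.9, 225.0, 366.6, 252.4] 571 [[0.412, -0.297, 0.009], [0.45, -0.24, 0.043], [0.484, -0.195, 0.05]]
bottle 0.75 [330.0, 149.3, 354.0, 178.2] 479 [[0.645, -0.259, 0.012], [0.67, -0.227, 0.097], [0.704, -0.202, 0.103]]
jar 0.93 [364.1, 141.9, 386.0, 166.7] 436 [[0.676, -0.359, 0.006], [0.702, -0.327, 0.071], [0.732, -0.304, 0.079]]
jar 0.29 [212.2, 179.8, 221.8, 191.7] 76 [[0.596, 0.134, -0.003], [0.608, 0.144, 0.055], [0.625, 0.156, 0.063]]
tin 0.69 [328.4, 148.5, 356.6, 177.2] 536 [[0.645, -0.278, -0.002], [0.673, -0.228, 0.096], [0.717, -0.202, 0.103]]
```

Run:
```python
from h import *
a=cv2.imread("pics/scene1.png")[90:310,100:420]; b=cv2.imread("pics/top1.png")[80:280,150:410]
cv2.imwrite("pics/v1.png",cv2.resize(a,None,fx=2.5,fy=2.5,interpolation=3)); cv2.imwrite("pics/v2.png",cv2.resize(b,None,fx=3,fy=3,interpolation=3))
for n in("top","scene"):
    im,d,P=snap(n)
    roi=(d>0)&(P[...,0]>.55)&(P[...,0]<.9)&(P[...,1]>-.05)&(P[...,1]<.28)&(P[...,2]>.155)&(P[...,2]<.23)
    q=P[roi][:,:2].astype(np.float32); print(n,"cab top rect",cv2.minAreaRect(q*1000))
    k=roi&(P[...,2]<.172); print(" ztop",np.median(P[k][:,2]), cv2.minAreaRect((P[k][:,:2]*1000).astype(np.float32)))
    o=r.outline_of(n,"bottle")[0]; k=o["mask"]&(d>0)&(P[...,2]>.005); q=P[k]
    t=q[q[:,2]>.040]; print("bottle",cv2.minAreaRect((q[:,:2]*1000).astype(np.float32)),"top part",cv2.minAreaRect((t[:,:2]*1000).astype(np.float32)),np.median(t[:,2]))
    o=r.outline_of(n,"tray_knob")[0]; k=o["mask"]&(d>0)&(P[...,2]>.03)&(P[...,0]<.622); print("knob",np.percentile(P[k],[0,50,100],axis=0).round(4).tolist())
```

```text
top cab top rect ((730.96240234375, 119.03074645996094), (221.0256805419922, 229.79603576660156), 77.92304992675781)
 ztop 0.16362496140052926 ((730.9625244140625, 119.03076171875), (221.02565002441406, 229.7959747314453), 77.92306518554688)
bottle ((450.29937744140625, -252.1038818359375), (52.674373626708984, 119.75711822509766), 31.190046310424805) top part ((445.03717041015625, -237.7449951171875), (46.50885009765625, 89.02761840820312), 31.07425308227539) 0.04456720535557135
knob [[0.5961, 0.1348, 0.0474], [0.6082, 0.1434, 0.0569], [0.6215, 0.1533, 0.0643]]
scene cab top rect ((730.2326049804688, 118.8887939453125), (221.03858947753906, 229.05767822265625), 78.184814453125)
 ztop 0.16561627140550692 ((730.2326049804688, 118.88880920410156), (221.03857421875, 229.05767822265625), 78.184814453125)
bottle ((452.4617004394531, -250.76309204101562), (45.45252990722656, 118.06068420410156), 30.700130462646484) top part ((452.0730895996094, -250.1085662841797), (45.45252990722656, 116.20980834960938), 30.700130462646484) 0.04639103945013587
knob [[0.5953, 0.0316, 0.031], [0.6153, 0.1322, 0.0589], [0.622, 0.156, 0.1653]]
```

View pics/v1.png

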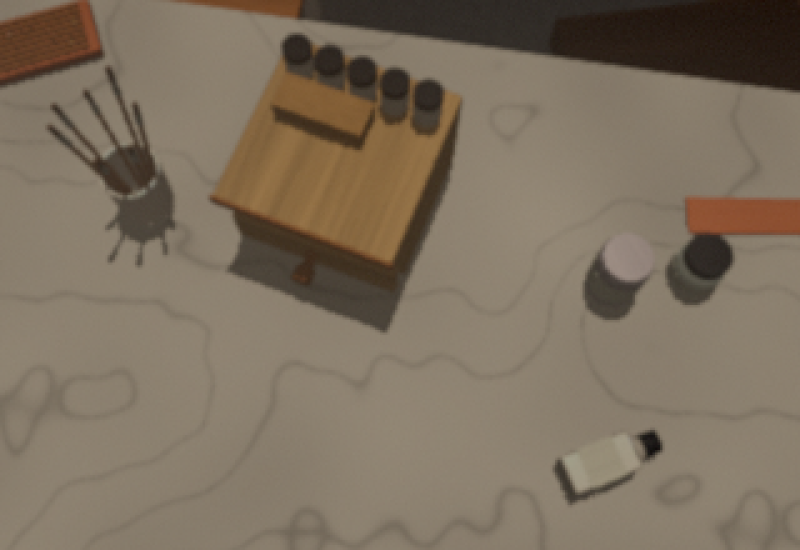

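View pics/v2.png

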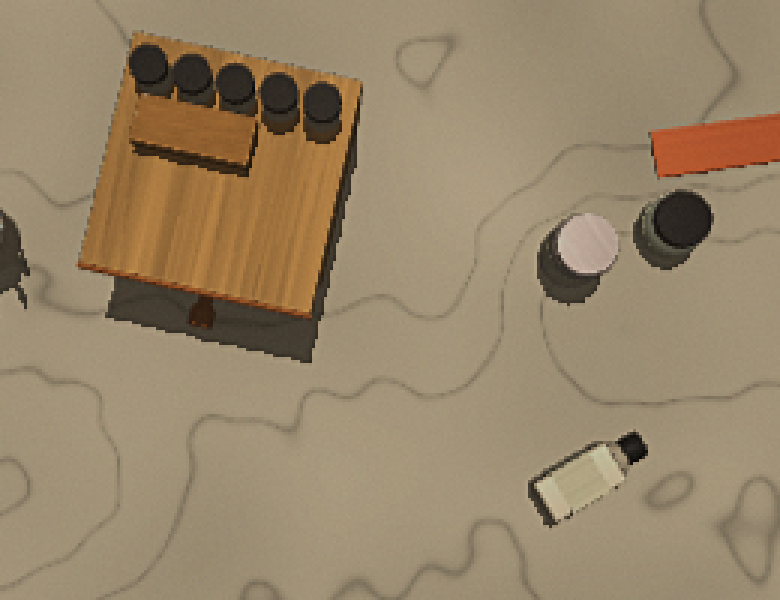

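Both views agree: the cabinet has a yaw of about -12°. The knob shows below the ledge at top-view crop (202,312). The bottle lies at (585,480) with its cap to the upper right, so its yaw is about -59°. The bystanders are well clear. Next I check reachability.

```bash
cat >> h.py <<'E'
cy=np.radians(-12.0); cx=np.array([np.cos(cy),np.sin(cy),0]); cyv=np.array([-np.sin(cy),np.cos(cy),0]); Z=np.array([0,0,1.])
org=np.array([.7526,.1143,0])
def cab(x,y,z): return org+x*cx+y*cyv+z*Z
def rot(head,tilt,flip=0):
    h=np.radians(head); t=np.radians(tilt); hv=np.array([np.cos(h),np.sin(h),0])
    z=np.sin(t)*hv-np.cos(t)*Z; y=np.cross(Z,hv)*(-1 if flip else 1); x=np.cross(y,z)
    return Ro.from_matrix(np.stack([x,y,z],1)).as_euler('xyz',degrees=True)
def tz(rpy): return Ro.from_euler('xyz',rpy,degrees=True).as_matrix()[:,2]
def tcp(grasp,rpy): return np.array(grasp)+.005*tz(rpy)
byaw=-59.; bx=np.array([np.cos(np.radians(byaw)),np.sin(np.radians(byaw)),0]); bc=np.array([.4515,-.251,0]); A=48.; G=.008; GZ=.030
E
python3 - <<'E'
from h import *
for f in(0,1):
    R=rot(-12,40,f); Rb=rot(byaw+180,90-A,f); Rp=rot(-12,A,f)
    g=tcp(cab(-.147,0,.048),R)
    for n,p,o in[("pre",g-.08*tz(R),R),("knob",g,R),("out",g-.14*cx,R),("back",g-.14*cx-.1*tz(R),R),
      ("bpre",tcp(bc+G*bx+GZ*Z,Rb)-.09*tz(Rb),Rb),("bpick",tcp(bc+G*bx+GZ*Z,Rb),Rb),("blift",tcp(bc+G*bx+GZ*Z,Rb)+.15*Z,Rb),
      ("pabove",tcp(cab(-.170-.007,0,.016+.068+.1),Rp),Rp),("place",tcp(cab(-.177,0,.084),Rp),Rp)]:
        j=r.inverse_kinematics(p,o); print(f,n,np.round(p,3),None if j is None else np.round(j))
E
```

```text
0 pre [0.562 0.155 0.105] [ 24. -22. 117. -28.  54. -43.]
0 knob [0.612 0.144 0.044] [ 20. -11. 115. -29.  45. -42.]
0 out [0.475 0.173 0.044] [ 33. -31. 130. -34.  56. -32.]
0 back [0.412 0.187 0.121] [ 42. -43. 129. -33.  71. -32.]
0 bpre [ 0.485 -0.307  0.093] [-42.  36.  56.  14. 127. 111.]
0 bpick [ 0.454 -0.255  0.026] [-41.  31.  71.  14. 118. 110.]
0 blift [ 0.454 -0.255  0.176] [-41.  25.  63.  16. 131. 115.]
0 pabove [0.583 0.15  0.181] [ 25. -26. 115. -34.  54. -42.]
0 place [0.583 0.15  0.081] [ 25. -20. 122. -40.  44. -32.]
1 pre [0.562 0.155 0.105] [ 24. -22. 117. -28.  54. 137.]
1 knob [0.612 0.144 0.044] [ 20. -11. 115. -29.  45. 138.]
1 out [0.475 0.173 0.044] [ 33. -31. 130. -34.  56. 148.]
1 back [0.412 0.187 0.121] [ 42. -43. 129. -33.  71. 148.]
1 bpre [ 0.485 -0.307  0.093] [-42.  36.  56.  14. 127. -69.]
1 bpick [ 0.454 -0.255  0.026] [-41.  31.  71.  14. 118. -70.]
1 blift [ 0.454 -0.255  0.176] [-41.  25.  63.  16. 131. -65.]
1 pabove [0.583 0.15  0.181] [ 25. -26. 115. -34.  54. 138.]
1 place [0.583 0.15  0.081] [ 25. -20. 122. -40.  44. 148.]
```

Run:
```python
from h import *
R=rot(-12,40); g=tcp(cab(-.147,0,.048),R)
r.goto(g-.14*tz(R)-.05*cx,R)
im,d,P=snap("wrist","w1.png")
for o in r.outline_of("wrist","tray_knob")[:2]:
    k=o["mask"]&(d>0); q=P[k]-org; q=np.stack([q@cx,q@cyv,q[:,2]],1)
    print(o["conf"],o["bbox"],k.sum(),np.percentile(q,[2,25,50,75,98],axis=0).round(4).tolist())
print(r.current_time(),r.current_ee_pos(),g-.14*tz(R)-.05*cx)
```

```text
0.64 [157.0, 200.5, 361.3, 329.7] 18513 [[-0.1597, -0.1001, 0.0112], [-0.1199, -0.0516, 0.0384], [-0.1188, -0.0003, 0.0542], [0.0127, 0.0513, 0.0707], [0.0421, 0.1001, 0.1145]]
3.9 [0.47534585 0.17282338 0.15160873] [0.47502487 0.17330042 0.151416  ]
```

View pics/w1.png

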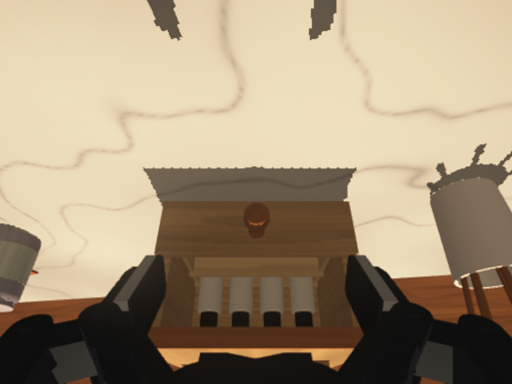

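The wrist view is upside down and shows the knob at (257,218) on the front panel. The panel face measures x_c ≈ -0.119, which puts the knob at ≈ -0.151 and the tray about 17 mm open. Next I refine that, then grip and pull.

Run:
```python
from h import *
im,d,P=snap("wrist")
q=P-org; q=np.stack([q@cx,q@cyv,q[...,2]],-1)[195:245,235:280].reshape(-1,3)
dd=d[195:245,235:280].ravel()
k=(dd>0)&(q[:,0]<-.135)&(q[:,2]>.025)&(q[:,2]<.075); kn=q[k]; print("knob",k.sum(),kn.min(0).round(4),np.median(kn,0).round(4),kn.max(0).round(4))
xf=np.percentile(kn[:,0],3); y=(kn[:,1].min()+kn[:,1].max())/2
xk=xf+.009; print(xk,y)
assert -.158<xk<-.130 and abs(y)<.01
R=rot(-12,40); g=tcp(cab(xk,y,.048),R)
r.move_straight(g-.08*tz(R),v=.15)
print("contact?",r.move_straight(g,v=.08,max_force=8))
r.command_gripper(0.0,40)
w=r.current_width(); print("width",w,r.current_grasp_force(),r.current_force().round(2) if hasattr(r.current_force(),'round') else r.current_force(),r.current_time(), r.current_ee_pos(),g)
```

```text
knob 613 [-0.1628 -0.0126  0.0369] [-0.1601 -0.0004  0.0528] [-0.1435  0.0128  0.062 ]
-0.15265229916626769 0.00010551144817113646
contact? False
width 0.02469692460990084 39.17597939260304 [-0.68  1.12  1.47] 6.4667 [0.60656901 0.14577261 0.0445159 ] [0.60644916 0.14547319 0.04416978]
```

Run:
```python
from h import *
p0=np.array(r.current_ee_pos())
s=r.move_straight(p0-.134*cx,v=.07,max_force=15)
p=np.array(r.current_ee_pos()); f=np.array(r.current_force())
print("stop",s,"dist",(p-p0)@cx,(p-p0)@cyv,p[2]-p0[2],"f",f.round(1),r.current_width(),r.current_time())
```

```text
stop True dist -0.12241550210649849 0.00017502560434373937 0.00011531348858973695 f [-0.2  0.7  1.5] 0.023834547329714267 8.025
```

```bash
python3 - <<'E'
from h import *
p0=np.array(r.current_ee_pos())
s=r.move_straight(p0-.012*cx,v=.03,max_force=20)
p=np.array(r.current_ee_pos()); print(s,(p-p0)@cx,r.current_width(),np.array(r.current_force()).round(1))
# release, back off
r.command_gripper(.06); r.hold(.2)
z=tz(rot(-12,40)); r.move_straight(p-.13*z,v=.15); r.command_gripper(.085)
for n in("top","wrist"):
    im,d,P=snap(n,n+"2.png")
    q=P-org; q=np.stack([q@cx,q@cyv,q[...,2]],-1); np.save(n+"q.npy",q)
q=np.load("topq.npy")
k=(q[...,0]<-.2)&(q[...,0]>-.3)&(abs(q[...,1])<.1)&(q[...,2]>.066)&(q[...,2]<.085)
print("panel rim top view",k.sum(),np.percentile(q[k],[2,50,98],axis=0).round(4).tolist())
print(r.current_time())
E
python3 -c "
import cv2;a=cv2.imread('pics/wrist2.png');b=cv2.imread('pics/top2.png')[80:280,150:410];cv2.imwrite('pics/c2.png',cv2.resize(b,None,fx=3,fy=3))"
```

```text
True -5.042953037072674e-05 0.024176459660086743 [ 5.9 -0.  -1.6]
panel rim top view 271 [[-0.2402, -0.0956, 0.0675], [-0.2345, -0.0004, 0.0722], [-0.2287, 0.0962, 0.0776]]
10.3583
```

View pics/c2.png

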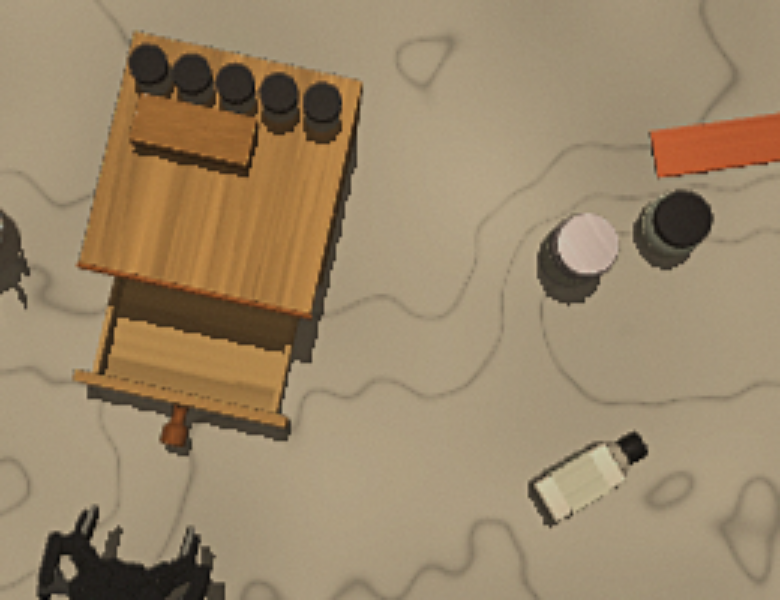

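View pics/wrist2.png

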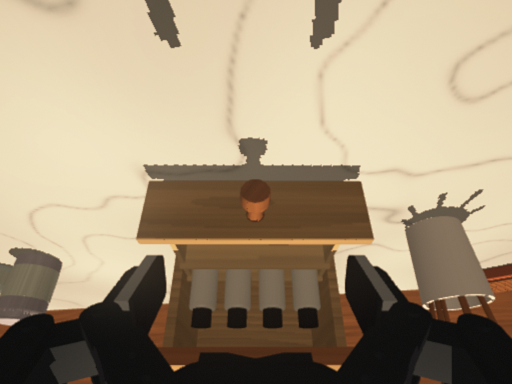

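The top view shows the tray fully out: the panel rim is at x_c = -0.2345 against -0.236 expected, and it held against a second 20 N pull. The empty bay is at about (195,355) in the crop. Next is the bottle.

Run:
```python
from h import *
Rb=rot(byaw+180,90-A); p=tcp(bc+G*bx+GZ*Z,Rb)
p0=np.array(r.current_ee_pos()); r.move_straight(p0+.06*Z,v=.2)
r.goto(p-.13*tz(Rb)+.08*Z,Rb)
im,d,P=snap("wrist","w3.png")
for o in r.outline_of("wrist","bottle")[:2]:
    k=o["mask"]&(d>0)&(P[...,2]>.008); q=P[k]; t=q[q[:,2]>.041]
    print(o["conf"],o["bbox"],k.sum(),cv2.minAreaRect((q[:,:2]*1000).astype(np.float32)),"top",cv2.minAreaRect((t[:,:2]*1000).astype(np.float32)),np.median(t[:,2]))
    if k.sum()>50:
        e=(q[:,:2]-bc[:2])@np.stack([bx[:2],[-bx[1],bx[0]]],1); print("in bottle axes",np.percentile(e,[.5,50,99.5],axis=0).round(4).tolist())
print(r.current_time(),r.current_joint_positions())
```

```text
0.64 [233.6, 64.7, 281.0, 177.7] 4540 ((452.867431640625, -253.78890991210938), (46.39030075073242, 118.32219696044922), 30.86773681640625) top ((445.19451904296875, -240.9520721435547), (46.39030075073242, 88.41188049316406), 30.86773681640625) 0.045825979846980086
in bottle axes [[-0.0543, -0.0229], [0.0237, -0.0002], [0.0618, 0.0223]]
13.1583 [-42.53197054  38.61916631  41.6989573   16.75564744 139.20516247
 115.12030583]
```

View pics/w3.png

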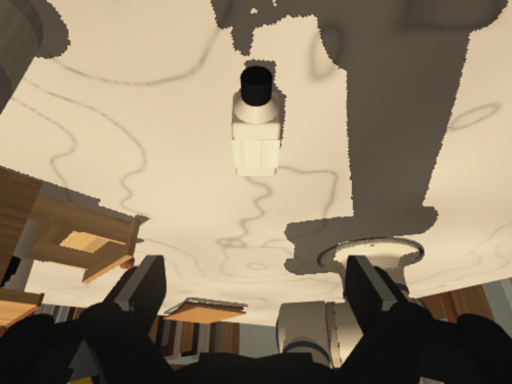

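The wrist view confirms the bottle at (256,120) with its cap away from the hand, and the measured axis agrees. Pick and lift.

```bash
sed -i 's/bc=np.array(\[.4515,-.251,0\])/bc=np.array([.4525,-.2535,0])/' h.py
python3 - <<'E'
from h import *
Rb=rot(byaw+180,90-A); p=tcp(bc+G*bx+GZ*Z,Rb)
r.move_straight(p-.13*tz(Rb),v=.2)
print("contact",r.move_straight(p,v=.1,max_force=8), np.array(r.current_ee_pos())-p)
r.command_gripper(0.0,50)
print(r.current_width(),r.current_grasp_force())
f0=np.array(r.current_force())
r.move_straight(p+.18*Z,v=.15); r.hold(.2)
print(r.current_width(),r.current_grasp_force(),(np.array(r.current_force())-f0).round(2),r.current_time())
Rp=rot(-12,A)
for n,x,z in(("wp",-.34,.084+.16),("above",-.177,.084+.12),("in",-.177,.084)):
    j=r.inverse_kinematics(tcp(cab(x,0,z),Rp),Rp); print(n,None if j is None else np.round(j))
E
```

```text
contact False [ 0.00033822 -0.00046222  0.00051737]
0.04520113949203728 52.07334816455841
0.045239337860486374 51.62567853927612 [-0.48  0.41 -3.36] 17.1583
wp [ 45. -46. 122. -40.  77. -33.]
above [ 25. -26. 114. -33.  56. -43.]
in [ 25. -20. 122. -40.  44. -32.]
```

Run:
```python
from h import *
Rp=rot(-12,A)
r.goto(tcp(cab(-.34,0,.244),Rp),Rp); print(r.current_width(),r.current_time())
r.move_straight(tcp(cab(-.177,0,.204),Rp),v=.1); r.hold(.3)
S=[]
for n in("scene","top"):
    im,d,P=snap(n,n+"4.png"); q=P-org; q=np.stack([q@cx,q@cyv,q[...,2]],-1)
    S.append(im)
    for o in r.outline_of(n,"bottle")[:2]:
        k=o["mask"]&(d>0); print(n,o["conf"],o["bbox"],k.sum(),np.percentile(q[k],[2,50,98],axis=0).round(4).tolist())
    k=(d>0)&(abs(q[...,1])<.012)&(q[...,0]>-.20)&(q[...,0]<-.14)&(q[...,2]>.15); t=q[k]
    print("near axis",k.sum(),t[:,2].max().round(4) if k.sum() else "")
a=cv2.resize(S[0][90:310,100:320],(560,560)); b=cv2.resize(S[1][90:270,160:300],(240,309)); b=cv2.copyMakeBorder(b,0,251,0,0,0)
cv2.imwrite("pics/c4.png",np.hstack([a,b])[...,::-1])
print(r.current_time(),r.current_width())
```

```text
0.04528284333498975 19.3833
scene 0.63 [198.9, 161.4, 227.5, 196.3] 615 [[-0.1924, -0.0236, 0.1672], [-0.1473, -0.0013, 0.2224], [-0.1091, 0.0396, 0.2283]]
near axis 197 0.2276
top 0.9 [202.9, 163.2, 225.1, 206.4] 676 [[-0.2045, -0.0235, 0.1849], [-0.1539, -0.0018, 0.2206], [-0.1096, 0.0222, 0.2276]]
top 0.18 [185.1, 171.6, 246.7, 222.1] 1085 [[-0.2353, -0.0947, 0.0078], [-0.1669, -0.0499, 0.0155], [-0.1282, 0.0926, 0.1001]]
near axis 210 0.2269
21.7083 0.045352275653252824
```

View pics/c4.png

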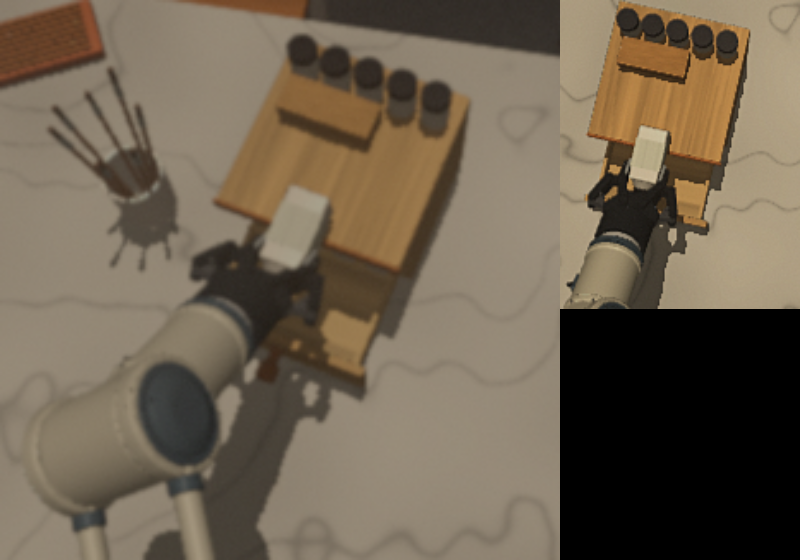

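The picture shows the bottle horizontal above the bay, at (295,230), because my place orientation is a half turn about the tool axis off. Nothing has been touched. I'll back out and rotate.

Run:
```python
from h import *
R0=rot(-12,A); Rp=rot(-12,A,1)
M=Ro.from_euler('xyz',rot(byaw+180,90-A),degrees=True).inv().apply(bx)
print("bottle axis will be",Ro.from_euler('xyz',Rp,degrees=True).apply(M).round(3))
r.move_straight(tcp(cab(-.34,0,.244),R0),v=.15)
r.goto(tcp(cab(-.34,0,.244),Rp),Rp); print(np.round(r.current_joint_positions(),1),r.current_width())
r.move_straight(tcp(cab(-.177,0,.204),Rp),v=.1); r.hold(.3)
S=[]
for n in("scene","top"):
    im,d,P=snap(n); q=P-org; q=np.stack([q@cx,q@cyv,q[...,2]],-1)
    S.append(im)
    for o in r.outline_of(n,"bottle")[:1]:
        k=o["mask"]&(d>0); print(n,o["conf"],o["bbox"],k.sum(),np.percentile(q[k],[2,50,98],axis=0).round(4).tolist())
    k=(d>0)&(abs(q[...,1])<.025)&(q[...,0]>-.20)&(q[...,0]<-.14)&(q[...,2]>.245); t=q[k]
    print("cap top",k.sum(),np.percentile(t,[2,50,98],axis=0).round(4).tolist() if k.sum() else "")
a=cv2.resize(S[0][90:310,100:320],(560,560)); b=cv2.resize(S[1][90:270,160:300],(240,309)); b=cv2.copyMakeBorder(b,0,251,0,0,0)
cv2.imwrite("pics/c5.png",np.hstack([a,b])[...,::-1])
print(r.current_time(),r.current_width())
```

```text
bottle axis will be [-0. -0.  1.]
[ 45.1 -45.9 121.7 -39.8  76.8 146.7] 0.04530476092340914
scene 0.9 [199.7, 177.2, 223.3, 196.2] 307 [[-0.1915, -0.0229, 0.1937], [-0.1753, -0.0052, 0.2254], [-0.1478, 0.0198, 0.2557]]
cap top 100 [[-0.182, -0.0138, 0.2465], [-0.17, -0.0019, 0.2532], [-0.1564, 0.0106, 0.256]]
top 0.87 [201.6, 180.8, 222.2, 197.9] 283 [[-0.1914, -0.0232, 0.1924], [-0.1703, -0.0056, 0.2225], [-0.1483, 0.0186, 0.2552]]
cap top 94 [[-0.1824, -0.0138, 0.2465], [-0.1699, -0.0009, 0.2515], [-0.1573, 0.0118, 0.2568]]
27.95 0.04530474574125965
```

View pics/c5.png

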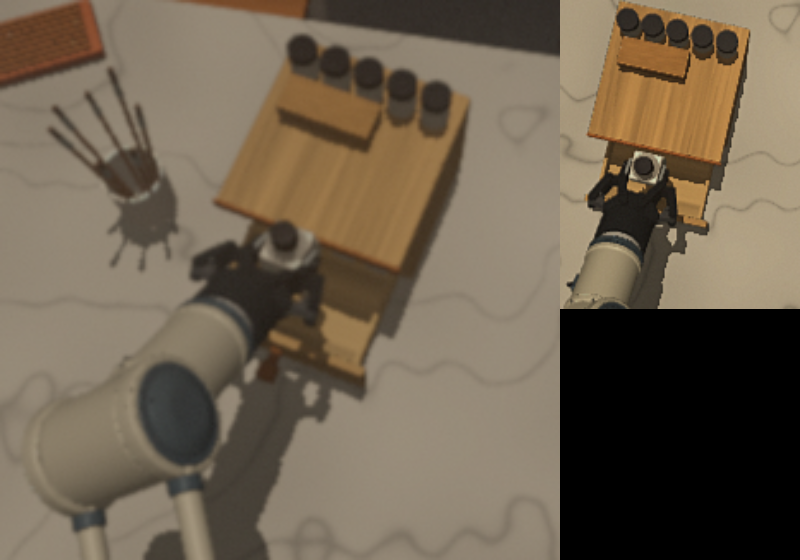

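The bottle is now upright: the cap is seen from above at (285,235) and measured at bay x +5 mm, y -1 mm. Lower with a force guard.

Run:
```python
from h import *
Rp=rot(-12,A,1); f=lambda z:tcp(cab(-.177,0,z),Rp)
print(r.move_straight(f(.096),v=.08,max_force=8)); r.hold(.3)
f0=np.array(r.current_force())
s=r.move_straight(f(.076),v=.015,max_force=3); p=np.array(r.current_ee_pos())
print(s,"grasp z",p[2]-.005*tz(Rp)[2],(np.array(r.current_force())-f0).round(2),r.current_time())
if s and abs(p[2]-.005*tz(Rp)[2]-.084)<.005:
    r.command_gripper(.053); r.hold(.4); print(r.current_width(),np.array(r.current_force()).round(2))
for n in("top",):
    im,d,P=snap(n); q=P-org; q=np.stack([q@cx,q@cyv,q[...,2]],-1)
    k=(d>0)&(abs(q[...,1])<.025)&(q[...,0]>-.20)&(q[...,0]<-.14)&(q[...,2]>.127)&(q[...,2]<.145); t=q[k]
    print("cap top",k.sum(),np.percentile(t,[2,50,98],axis=0).round(4).tolist() if k.sum() else "")
```

```text
False
True grasp z 0.08684026402042533 [0.33 0.45 6.04] 30.4833
0.052780629225499906 [-0.29  0.24 -0.04]
cap top 74 [[-0.1818, -0.0124, 0.1314], [-0.1696, -0.0007, 0.1347], [-0.1577, 0.0119, 0.1384]]
```

Run:
```python
from h import *
Rp=rot(-12,A,1); p=np.array(r.current_ee_pos()); z=tz(Rp)
r.command_gripper(.062); 
print(r.move_straight(p-.05*z,v=.05,max_force=6)); print(r.move_straight(p-.13*z,v=.12,max_force=8))
r.move_straight(p-.13*z-.03*cx+.06*Z,v=.15); r.hold(.5)
S=[]
for n in("scene","top"):
    im,d,P=snap(n); q=P-org; q=np.stack([q@cx,q@cyv,q[...,2]],-1); S.append(im)
    k=(d>0)&(abs(q[...,1])<.025)&(q[...,0]>-.20)&(q[...,0]<-.14)&(q[...,2]>.127)&(q[...,2]<.145)
    print("cap",k.sum(),np.percentile(q[k],[2,50,98],axis=0).round(4).tolist() if k.sum() else "")
    k=(q[...,0]<-.2)&(q[...,0]>-.3)&(abs(q[...,1])<.1)&(abs(q[...,1])>.03)&(q[...,2]>.066)&(q[...,2]<.085)
    print("rim",k.sum(),np.percentile(q[k],[2,50,98],axis=0).round(4).tolist() if k.sum() else "")
a=S[0][90:310,100:420]; b=S[1][80:300,150:310]
cv2.imwrite("pics/c6.png",cv2.resize(np.hstack([a,b]),None,fx=1.66,fy=1.66)[...,::-1]); print(r.current_time())
```

```text
False
False
cap 80 [[-0.1815, -0.0134, 0.1289], [-0.1697, -0.0016, 0.136], [-0.1563, 0.0121, 0.1398]]
rim 203 [[-0.2394, -0.097, 0.0669], [-0.2343, -0.0334, 0.074], [-0.2277, 0.0956, 0.0774]]
cap 75 [[-0.1817, -0.0123, 0.128], [-0.1694, -0.0005, 0.134], [-0.1578, 0.0125, 0.1384]]
rim 189 [[-0.2399, -0.0966, 0.0674], [-0.2342, -0.0306, 0.0721], [-0.2284, 0.0966, 0.0786]]
34.6083
```

View pics/c6.png

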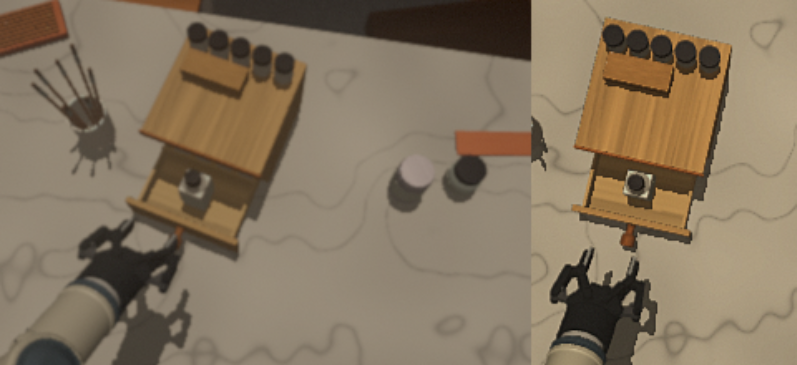

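The bottle stands upright in the bay at (193,185). The tray is still fully out, with the rim at -0.234. The jar, tin and pot have not moved, and the gripper is clear.

```bash
python3 -c "
from plant import r
print(r.job_done())"
```

```text
the job is handed in; nothing more can be done
None
```

The job is handed in: the tray was pulled out to its stop, the bottle stands upright with its cap up in the front bay, and the jar, tin and brush pot look untouched in the final picture.

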